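Push-to-open shelf flap for the workshop radio

ROBOT

A 6-joint arm with a two-finger parallel gripper is mounted at the origin on the work surface. World frame = base frame: x ahead of the robot, y to its left, z up, the work surface at z = 0. Lengths are in m, angles in rad, forces in N, time in s.
With the tool pointing down it reaches from about 0.275 to 1 m from the base axis. Payload 8.4 kg.
Tool frame: the origin (TCP) lies at the centre of the arm's flange, where the gripper is bolted on; the fingertips stand 173 mm ahead of it and the grasp point (between the pads) lies 155 mm ahead of it (tip_extent is the distance from the TCP to the fingertips, in m); z points along the fingers, y is the line along which they close (so a half turn about z gives the same grasp; the last joint's range is limited). The gripper opens to 85 mm and grips with 20 to 120 N. Pads are 22 mm wide; open, the fingers measure 114 mm over their backs; the gripper's body (76 mm by 85 mm) begins 54 mm behind the grasp point. The pads swing forward as they close: fully open they stand 13 mm farther back than shut.
Start: joints at [-1.298, 0.353, 1.633, -0, 1.155, -0.002], TCP at [0.17, -0.602, 0.405] pointing down, gripper open.
Joint ranges: [-2.63, 2.63], [-0.92, 2.1], [0.06, 2.66], [-1.3, 4.44], [0, 2.69], [-3.02, 3.02]. Speed limits (rad/s): [2.22, 2.22, 2.79, 3.14, 3.14, 3.14].

INTERFACE

Orientations are given as a 3x3 rotation matrix whose columns are the frame's x, y, z axes.
In Python, from plant import sense, snapshot, camera_model, finish_job, tip_extent gives the robot as it stands.
- The arm moves only by the shell command python3 -m inch 'ROWS' [FORCE]. ROWS is text: rows parted by semicolons, each of 7 numbers parted by spaces: the shift along the world's x, y, z scaled (see below), then the turn, a rotation vector about the world's x, y, z scaled (see below), then the finger opening in mm, from 0 to 85.4. In form: tx ty tz rx ry rz claw; .... A call has 1 to 20 rows; each row shifts and turns the commanded pose from where the row before left it; what a row does not reach is not made up. The controller multiplies each number of a shift by 0.12 m and each number of a turn by 2 rad. A row lasts 1/10 s, in which the tool goes at most 50 mm and 8.59 degrees, less where a joint would pass 70% of its speed; a pose out of reach is approached as far as the arm can. A call with a number of a shift or a turn outside -1 to 1 is refused whole. A call with a gripper value outside its range is refused whole. The fingers move at their own pace and stop on an object; FORCE is the grip in N (left out, the last holds). Time passes only in rows, so rows that do not move let the fingers close. It gives the time, the measured TCP pose, the force, the opening and the grip force at its end, in the units of the state.
- sense(): the state, without advancing time (a new reading comes with each control period).
- snapshot(name): name is "scene" or "top" or "wrist"; returns the picture (480x640x3 uint8, red, green, blue); there is no depth.
- camera_model(name): a dict with "fx", "fy", "cx", "cy" (pixels), "rvec" (rotation vector, rad) and "tvec" (3), from world to camera coordinates, as OpenCV has them. Camera axes: x right, y down, z forward; pixel columns grow to the right and rows downward; lengths in m; the calibration is good to about 2 mm. A picture is of the moment at which its call begins: read the wrist's pose just before it. camera_model takes no time and is no camera call; for the wrist camera it gives the pose at the moment of the call.
- finish_job(): hands the job in; it is judged then, once.
The state is a dict: "time_s": time; "joint_positions": joint angles; "dq": joint speeds; "tau": joint torques, N m; "tool_pos": TCP position; "orientation": TCP orientation; "force": force on the tool from outside, world axes, zero at the start; "wrist_torque": the same for the moment, N m; "opening": finger opening in m; "finger_force": force on a finger pad.
Only numpy, scipy, OpenCV 4.12 (cv2) and the standard library are available. Lean on these libraries where they do the work, as an engineer would, in place of code of your own. Each camera call takes 0.05 s, during which the arm holds its last target. There are 200 camera calls.

TASK

Press the shut front flap of the grey bench cabinet inwards near its lower edge until the touch latch clicks, then stay with it and ease it up as its spring swings it open to level: it must not fly open on its own. Then stand the radio gently upright in the middle of the level flap, its long side parallel to the hinge, and leave it there. Do not disturb the parts case, paint can or lantern.

Things in the scene. Friction and masses are not known exactly. Their poses are not given: they have to be found in the camera images.
- flap (a joint): Angle of the sprung wooden flap, rad: 0 shut and latched, face leaning back, 80 degrees from horizontal; negative pressed in (stop -0.06); 1.396 open, level, on its stop. Latch lets go at about -0.032 (4 mm at flap_press) for good; the stop is at 7 mm. At flap_press, pressing in takes about 8 N; holding it on the way up 4 to 7 N. Left alone it flies open. Level, it bears the radio plus some 4 N.
- flap_hinge (a point): Middle of the hinge line at the flap's upper edge, on its outer face, 180 mm above the table. Axes turn with the flap: y along the hinge (level); x from the free edge to the hinge; z square out of the outer face (towards the robot when shut, up when open). Opening is a positive turn about y.
- flap_press (a point): Place to press on the flap's outer face: 125 mm from the hinge line, 25 mm from the free edge, half-way across. Axes as flap_hinge. The flap is 150 mm (hinge to free edge) by 190 mm by 8 mm, plain brown wood; when shut its free lower edge is 32 mm above the table.
- flap_mid (a point): Middle of the flap's outer face, 75 mm from the hinge line. When open, this is the middle of the level platform, 180 mm above the table. Same axes as flap_hinge.
- cabinet: Grey fixed bench cabinet, 218 mm wide, flap in its sloping front. Origin on the table below the middle of the hinge; x points to its back, 200 mm behind the hinge. Its top is level with the hinge (180 mm); pigeonholes stand on it from 20 mm behind the hinge, 98 mm high. Plinth 30 mm high, reaching 30 mm in front of the hinge.
- radio_center (a point): Centre of the black portable radio, half-way up: 50 mm (x, thickness) by 140 mm (y, long side) by 80 mm (z, height), 0.2 kg or so, loose, standing upright on the table to the left or right. A steel aerial lies folded on its top, 3 mm proud; dial and speaker on its -x face.
- parts_case: Bystander: flat clear case with white lid, 102 x 152 x 49 mm, origin at the centre of its underside; on the other side from the radio.
- paint_can: Bystander: can, 100 mm diameter, 120 mm high, origin at the centre of its underside.
- lantern: Bystander: small lantern, 90 mm diameter, 172 mm high, origin at the centre of its underside.
There are look-alikes about, which are no part of the job. There is more than one size of the part that bears radio_center; the job needs the largest.

How it is judged:
By the outcome, as a careful person would: the job done as asked, in the order asked, and still so for the second after the job is handed in, with the robot touching nothing.
It also fails if it takes over 67 s, if anything falls off the work surface, if the arm or the gripper's body presses on something with over 40 N, if the wrist force passes 120 N, or if a joint passes its speed limit or range.

## Working session

There is one attempt and no reset: what is moved stays moved. The work goes in short steps, Python scripts to look and compute and a shell command to move; the robot and the scene stay as the last step left them, time stands still between calls to the robot, and variables do not carry over. Pictures are saved under pics/ and viewed, at most 10 in all, crops included, and the job is handed in when it is done.

```bash
ls; mkdir -p pics
python3 - <<'E'
from plant import *
import cv2
for n in("scene","top"):
    cv2.imwrite(f"pics/{n}0.png",snapshot(n)[:,:,::-1])
    print(n,camera_model(n))
s=sense();print(s,tip_extent)
E
```

```text
pics
scene {'fx': 471.6547766883755, 'fy': 471.6547766883755, 'cx': 318.37602239950013, 'cy': 245.0395009760198, 'rvec': array([ 0.39894153, -2.67625707,  1.32169336]), 'tvec': array([0.46965361, 0.1930853 , 0.98345692])}
top {'fx': 453.37152959889534, 'fy': 453.37152959889534, 'cx': 319.18654047912275, 'cy': 237.0833217182563, 'rvec': array([ 2.22158849, -2.17083365,  0.10419489]), 'tvec': array([-0.02389256,  0.49613787,  1.16493403])}
{'time_s': 0.1, 'joint_positions': array([-1.29842029e+00,  3.53598609e-01,  1.63405309e+00,  1.79678628e-05,
        1.15524746e+00, -2.38365729e-03]), 'dq': array([ 0.0005107 , -0.00232728, -0.00124661, -0.0007079 ,  0.00189844,
       -0.00052354]), 'tau': array([-4.63673841e-04, -6.06358910e+01, -3.42819679e+01,  1.34620277e-05,
        3.92734772e-03,  6.25924230e-06]), 'tool_pos': array([ 0.16952711, -0.60134647,  0.40402717]), 'orientation': array([[ 9.62492399e-01,  2.71308440e-01, -3.35644134e-04],
       [ 2.71308647e-01, -9.62491571e-01,  1.26276233e-03],
       [ 1.95434260e-05, -1.30646230e-03, -9.99999146e-01]]), 'force': array([-0.10418979, -0.24786565,  0.79875291]), 'wrist_torque': array([-0.00652044, -0.01924526,  0.03402181]), 'finger_force': 0.0, 'opening': 0.08540871979132868} 0.1734
```

View pics/scene0.png

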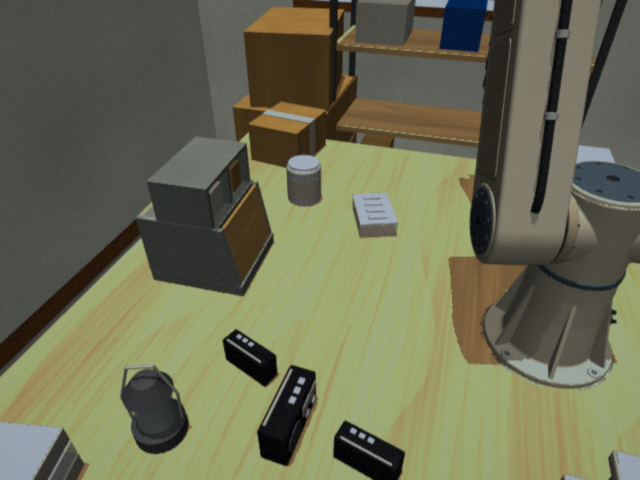

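View pics/top0.png

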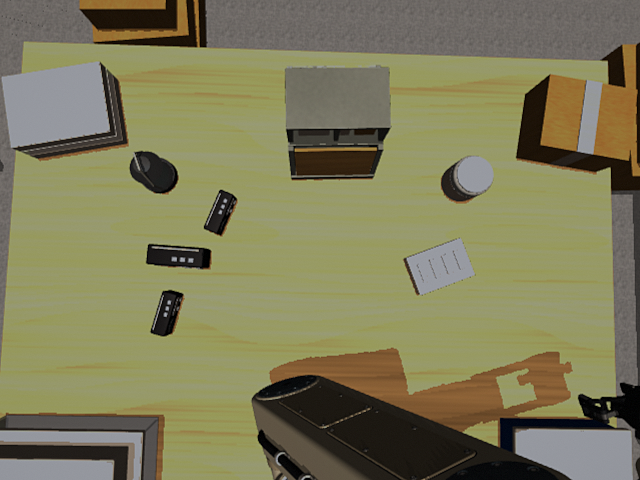

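The scene view shows the cabinet with its brown flap facing the robot and three black radios. The largest is at about (290,412). In the top view the radio is at (178,256), the cabinet front is around (335,160), the lantern is at (153,172), the can at (470,177) and the case at (440,265). I'll enlarge the radio and flap.

Run:
```python
import cv2,numpy as np
t=cv2.imread("pics/top0.png");s=cv2.imread("pics/scene0.png")
def c(im,x,y,w,h,W,H): return cv2.resize(im[y:y+h,x:x+w],(W,H),interpolation=cv2.INTER_CUBIC)
a=np.hstack([c(t,135,225,100,75,400,300),c(t,275,110,120,90,400,300)])
b=np.hstack([c(s,240,355,120,120,300,300),np.zeros((300,50,3),np.uint8),c(s,140,170,150,130,450,300)[:, :450]])
cv2.imwrite("pics/c1.png",np.vstack([a,b]))
```

```text
(no output)
```

View pics/c1.png

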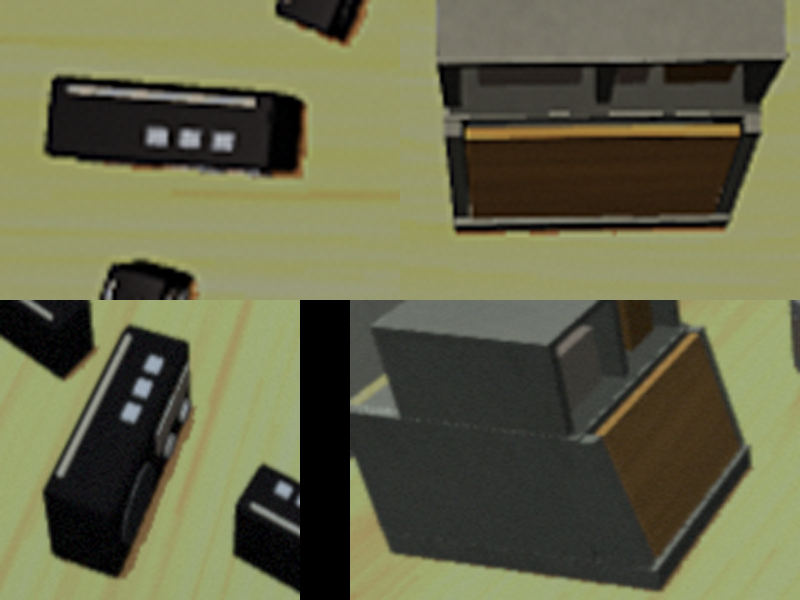

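Top crop: radio top-face corners at (148,244.2), (146.5,263.7), (202.5,268) and (203,248.7). Flap hinge line runs (295.1,151.7) to (377,150.8), with the free edge at v≈175. Scene crop: hinge ends at (223.3,229.4) and (255.7,184.3), radio top corners at (291.2,366.2), (315.2,373) and (258.8,431).

```bash
cat > h.py <<'E'
import cv2,numpy as np
from plant import *
def ray(n,uv,z):
    m=camera_model(n);R=cv2.Rodrigues(m["rvec"])[0]
    c=-R.T@m["tvec"];d=R.T@np.array([(uv[0]-m["cx"])/m["fx"],(uv[1]-m["cy"])/m["fy"],1])
    return c+d*(z-c[2])/d[2]
def proj(n,P):
    m=camera_model(n);K=np.array([[m["fx"],0,m["cx"]],[0,m["fy"],m["cy"]],[0,0,1.]])
    return cv2.projectPoints(np.array(P,float),m["rvec"],m["tvec"],K,None)[0][:,0]
E
python3 - <<'E'
from h import *
np.set_printoptions(precision=4,suppress=True)
for l,n,pts,z in[("radio","top",[(148,244.2),(146.5,263.7),(202.5,268),(203,248.7)],.08),("radioS","scene",[(291.2,366.2),(315.2,373),(258.8,431)],.08),
 ("hinge","top",[(295.1,151.7),(377,150.8)],.18),("free","top",[(296.9,174.8),(372.5,175.4)],.032),("hingeS","scene",[(223.3,229.4),(255.7,184.3)],.18),
 ("cabtop","top",[(286,68),(389,68)],.278),("lantern","top",[(153,172)],.1),("case","top",[(440,265)],.049),
 ("smallradios","top",[(221,212),(168,312)],.06)]:
    print(l,*[ray(n,p,z)[:2] for p in pts])
E
```

```text
radio [0.4646 0.4074] [0.4169 0.4087] [0.4095 0.2725] [0.4567 0.2732]
radioS [0.4551 0.2812] [0.4106 0.2828] [0.4616 0.4121]
hinge [0.6786 0.0505] [ 0.686  -0.1366]
free [0.6565 0.0495] [ 0.6603 -0.1477]
hingeS [0.6782 0.0648] [ 0.6865 -0.1268]
cabtop [0.8296 0.0706] [ 0.8368 -0.145 ]
lantern [0.6395 0.3969]
case [ 0.4305 -0.3209]
smallradios [0.5508 0.2366] [0.2994 0.3574]
```

```bash
python3 -m inch '.156 .289 0 0 0 -.0196 0; .156 .289 0 0 0 -.0196 0; .156 .289 0 0 0 -.0196 0; .156 .289 0 0 0 -.0196 0; .156 .289 0 0 0 -.0196 0; .156 .289 0 0 0 -.0196 0; .156 .289 0 .0014 -.035 0 0; .156 .289 0 .0014 -.035 0 0; .156 .289 0 .0014 -.035 0 0; .156 .289 0 .0014 -.035 0 0; .156 .289 0 .0014 -.035 0 0; .156 .289 0 .0014 -.035 0 0; .156 .289 0 .0014 -.035 0 0; .156 .289 0 .0014 -.035 0 0; .156 .289 0 .0014 -.035 0 0; .156 .289 0 .0014 -.035 0 0; 0 0 -.25 0 0 0 0;0 0 -.25 0 0 0 0;0 0 0 0 0 0 0;0 0 0 0 0 0 0'
python3 - <<'E'
from h import *
s=sense();print({k:np.round(s[k],4) for k in s})
cv2.imwrite("pics/w1.png",snapshot("wrist")[:,:,::-1])
m=camera_model("wrist");R=cv2.Rodrigues(m["rvec"])[0];print(-R.T@m["tvec"],R)
E
```

```text
time_s: 2.1
tool_pos: [0.4695, -0.0463, 0.3513]
orientation: [[0.764, 0.041, 0.644], [0.03, -0.999, 0.029], [0.645, -0.003, -0.764]]
force: [1.0, -1.0, 0.1]
opening: -0.0
finger_force: 0.0
{'time_s': np.float64(2.1), 'joint_positions': array([-0.1451,  0.0746,  2.2463,  0.762 ,  0.1772,  0.6755]), 'dq': array([-0.0067, -0.0259, -0.0252, -0.0244,  0.0011,  0.01  ]), 'tau': array([  0.4123, -33.4989, -28.1113,   1.2047,  -2.3311,  -0.6608]), 'tool_pos': array([ 0.4695, -0.0463,  0.3513]), 'orientation': array([[ 0.7638,  0.0412,  0.6441],
       [ 0.0295, -0.9991,  0.0289],
       [ 0.6448, -0.003 , -0.7644]]), 'force': array([ 1.0276, -1.0209,  0.0752]), 'wrist_torque': array([-0.0304,  0.3302, -0.0253]), 'finger_force': np.float64(0.0), 'opening': np.float64(-0.0)}
[ 0.54554307 -0.04338886  0.37698979] [[ 0.04126853 -0.99914205 -0.00347377]
 [-0.91638771 -0.03646452 -0.39862752]
 [ 0.39815885  0.01963409 -0.91710634]]
```

View pics/w1.png

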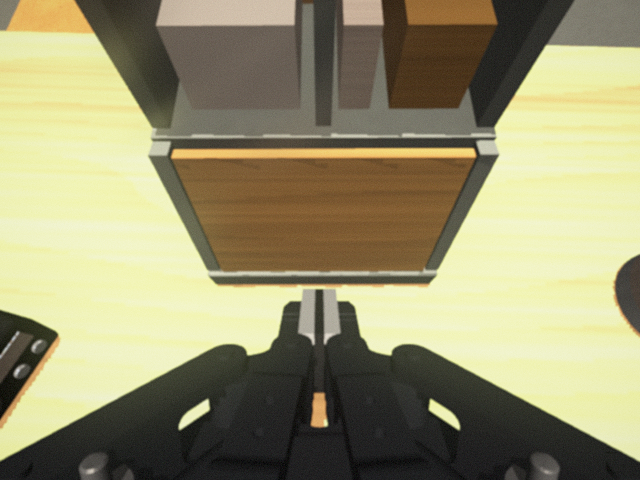

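Wrist view: the flap's hinge edge runs about (173,158) to (478,157) and its free edge about (212,271) to (434,271). The closed fingers are centred near (318,300). I'll refine the hinge position. Joint 5 is close to its limit, so I'll use less tilt.

Run:
```python
from h import *
for p,z in[((173,158),.18),((478,157),.18),((212,271),.032),((434,271),.032),((151,141),.18),((496,141),.18)]: print(p,ray("wrist",p,z).round(4))
```

```text
(173, 158) [0.6816 0.0534 0.18  ]
(478, 157) [ 0.6897 -0.1353  0.18  ]
(212, 271) [0.6572 0.0641 0.032 ]
(434, 271) [ 0.6657 -0.1466  0.032 ]
(151, 141) [0.6939 0.0699 0.18  ]
(496, 141) [ 0.7023 -0.1482  0.18  ]
```

```bash
python3 -m inch '0 0 0 .002 .026 -.0092 0;0 0 0 .002 .026 -.0092 0;0 0 0 .002 .026 -.0092 0;0 0 0 .002 .026 -.0092 0;0 0 0 .002 .026 -.0092 0;0 0 0 .002 .026 -.0092 0;.09 .006 -.1 0 0 0 0;.09 .006 -.1 0 0 0 0;.09 .006 -.1 0 0 0 0;.09 .006 -.1 0 0 0 0;.09 .006 -.1 0 0 0 0;.09 .006 -.1 0 0 0 0;.09 .006 -.1 0 0 0 0;.09 .006 -.1 0 0 0 0;0 0 0 0 0 0 0;0 0 0 0 0 0 0'
python3 - <<'E'
from h import *
s=sense();print(s["joint_positions"].round(3),s["tool_pos"].round(4))
E
```

```text
time_s: 3.75
tool_pos: [0.5562, -0.0405, 0.2563]
orientation: [[0.917, -0.068, 0.394], [-0.071, -0.997, -0.006], [0.393, -0.023, -0.919]]
force: [-0.9, -0.2, -0.1]
opening: 0.0001
finger_force: 0.0
[-0.084  0.377  2.045  0.088  0.317  1.482] [ 0.5562 -0.0405  0.2563]
```

```bash
python3 -m inch '0 0 -.0875 0 0 0 0;0 0 -.0875 0 0 0 0;0 0 -.0875 0 0 0 0;0 0 -.0875 0 0 0 0;.03 0 0 0 0 0 0;.03 0 0 0 0 0 0;0 0 0 0 0 0 0;0 0 0 0 0 0 0'
python3 - <<'E'
from h import *
s=sense();print(s["joint_positions"].round(3),s["tool_pos"].round(4))
cv2.imwrite("pics/s2.png",cv2.resize(snapshot("scene")[120:320,100:400,::-1],(750,500),interpolation=cv2.INTER_CUBIC))
E
```

```text
time_s: 4.55
tool_pos: [0.5636, -0.04, 0.2137]
orientation: [[0.917, -0.067, 0.394], [-0.071, -0.997, -0.004], [0.393, -0.024, -0.919]]
force: [-1.0, 0.2, -0.2]
opening: -0.0002
finger_force: 0.0
[-0.082  0.462  2.047  0.122  0.231  1.448] [ 0.5636 -0.04    0.2137]
```

View pics/s2.png

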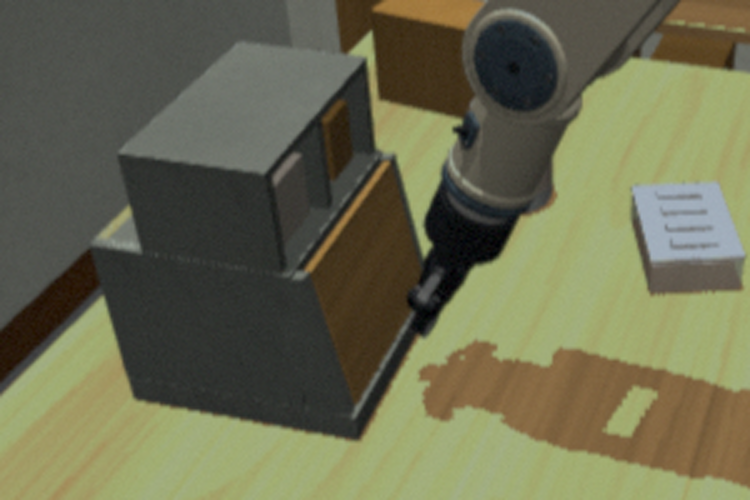

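The fingers are close in front of the flap at mid-width and the body is clear. Approaching.

```bash
python3 -m inch '.025 0 0 0 0 0 0;.025 0 0 0 0 0 0;.025 0 0 0 0 0 0;.025 0 0 0 0 0 0;.025 0 0 0 0 0 0;0 0 0 0 0 0 0'; python3 -m inch '.01 0 0 0 0 0 0;.01 0 0 0 0 0 0;0 0 0 0 0 0 0'; python3 -m inch '.01 0 0 0 0 0 0;.01 0 0 0 0 0 0;0 0 0 0 0 0 0'
```

```text
time_s: 5.2
tool_pos: [0.5786, -0.04, 0.2134]
orientation: [[0.917, -0.067, 0.393], [-0.071, -0.997, -0.004], [0.393, -0.024, -0.919]]
force: [-0.7, 0.1, -0.0]
opening: 0.0002
finger_force: 0.0
time_s: 5.5
tool_pos: [0.5807, -0.04, 0.2134]
orientation: [[0.917, -0.067, 0.393], [-0.071, -0.997, -0.004], [0.392, -0.024, -0.919]]
force: [0.1, -0.1, 0.7]
opening: -0.0002
finger_force: 0.0
time_s: 5.8
tool_pos: [0.5832, -0.04, 0.2134]
orientation: [[0.917, -0.067, 0.393], [-0.071, -0.997, -0.004], [0.393, -0.024, -0.919]]
force: [-0.3, 0.3, -0.5]
opening: 0.0001
finger_force: 0.0
```

```bash
for i in 1 ; do python3 -m inch '.01 0 0 0 0 0 0;.01 0 0 0 0 0 0;0 0 0 0 0 0 0' | grep -E 'tool_pos|force'; done; python3 -m inch '.01 0 0 0 0 0 0;.01 0 0 0 0 0 0;0 0 0 0 0 0 0' | grep -E 'tool_pos|force'
```

```text
tool_pos: [0.5856, -0.04, 0.2134]
force: [0.8, -0.1, -0.2]
finger_force: 0.0
tool_pos: [0.5876, -0.04, 0.2132]
force: [-1.4, 1.1, 1.0]
finger_force: 1.0
```

```bash
python3 -m inch '.01 0 0 0 0 0 0;.01 0 0 0 0 0 0;0 0 0 0 0 0 0' | grep -E 'tool_pos|force'
```

```text
tool_pos: [0.5894, -0.0399, 0.213]
force: [-6.6, 0.6, 3.4]
finger_force: 3.4
```

```bash
python3 -m inch '.01 0 0 0 0 0 0;0 0 0 0 0 0 0' | grep -E 'tool_pos|force';python3 -m inch '.01 0 0 0 0 0 0;0 0 0 0 0 0 0' | grep -E 'tool_pos|force'
```

```text
tool_pos: [0.5904, -0.0399, 0.2129]
force: [-6.2, 0.6, 2.4]
finger_force: 3.5
tool_pos: [0.5915, -0.0399, 0.2128]
force: [-7.6, 0.8, 2.0]
finger_force: 3.5
```

```bash
python3 -m inch '.008 0 0 0 0 0 0;0 0 0 0 0 0 0' | grep -E 'tool_pos|force'
python3 - <<'E'
# TCP path keeping tilted tip (segment +-11mm, fixed orientation) touching the flap while it opens
import numpy as np
t=np.radians(23.2);ax=np.array([np.sin(t),-np.cos(t)]);px=np.array([np.cos(t),np.sin(t)])
H=np.array([0.685,.18]); L=.173
def tcp(th,along=.125,tt=t):
    ax=np.array([np.sin(tt),-np.cos(tt)]);px=np.array([np.cos(tt),np.sin(tt)])
    a=np.radians(80)-th            # flap below horizontal
    d=np.array([-np.cos(a),-np.sin(a)]); n=np.array([-np.sin(a),np.cos(a)])
    # deepest corner offset
    s=max((-n@(px*k*.011) for k in(-1,1)))
    C=H+d*along                       # foot of tip centre
    return C+n*s-ax*L
prev=None
for th in list(np.linspace(-.045,1.396,21)):
    # contact rather than tip centre fixed along flap is unimportant
    p=tcp(th); print(round(th,3),p.round(4),(None if prev is None else ((p-prev)/.12).round(3))); prev=p
E
```

```text
tool_pos: [0.5923, -0.0399, 0.2127]
force: [-8.0, 0.5, 2.4]
finger_force: 3.6
-0.045 [0.5913 0.2163] None
0.027 [0.583  0.2184] [-0.07   0.017]
0.099 [0.5748 0.221 ] [-0.068  0.022]
0.171 [0.5669 0.2241] [-0.066  0.026]
0.243 [0.5593 0.2278] [-0.064  0.031]
0.315 [0.552  0.2319] [-0.061  0.035]
0.387 [0.545  0.2366] [-0.058  0.038]
0.459 [0.5383 0.2416] [-0.055  0.042]
0.531 [0.532  0.2471] [-0.052  0.045]
0.603 [0.5262 0.2529] [-0.049  0.049]
0.675 [0.5207 0.2591] [-0.046  0.052]
0.748 [0.5156 0.2656] [-0.042  0.054]
0.82 [0.511  0.2724] [-0.038  0.057]
0.892 [0.5069 0.2795] [-0.034  0.059]
0.964 [0.5032 0.2869] [-0.031  0.061]
1.036 [0.4997 0.2954] [-0.029  0.071]
1.108 [0.4966 0.3047] [-0.026  0.078]
1.18 [0.4943 0.3142] [-0.019  0.079]
1.252 [0.4927 0.3238] [-0.013  0.08 ]
1.324 [0.4919 0.3336] [-0.007  0.081]
1.396 [0.4918 0.3433] [-0.001  0.081]
```

```bash
python3 -m inch '-.035 0 .008 0 0 0 0;-.035 0 .009 0 0 0 0' | grep -E 'tool_pos|force'
python3 -m inch '-.034 0 .011 0 0 0 0;-.034 0 .011 0 0 0 0' | grep -E 'tool_pos|force'
```

```text
tool_pos: [0.5849, -0.04, 0.2152]
force: [0.5, -0.3, 0.4]
finger_force: 0.0
tool_pos: [0.5771, -0.04, 0.2184]
force: [-1.2, -1.1, 0.7]
finger_force: 0.0
```

```bash
python3 -m inch '0 0 0 0 0 0 0' | grep -E 'tool_pos|force'
python3 - <<'E'
from h import *
cv2.imwrite("pics/w3.png",snapshot("wrist")[:,:,::-1])
E
```

```text
tool_pos: [0.5767, -0.04, 0.2183]
force: [0.1, -0.9, 0.2]
finger_force: 0.0
```

View pics/w3.png

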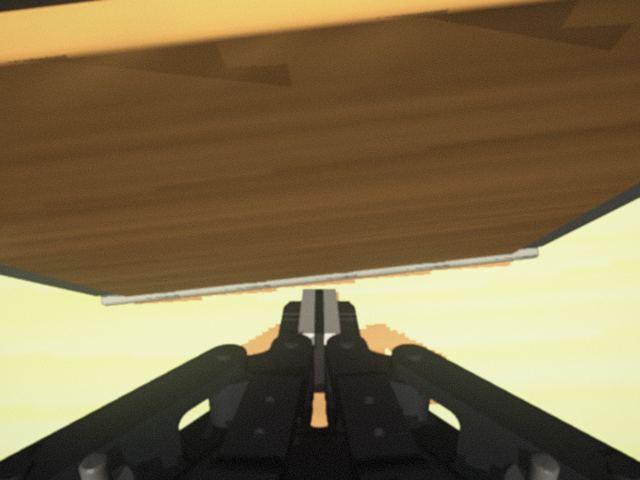

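The flap is still shut with its lower edge at about v=275, and the fingers are just off it. It wasn't pressed deep enough, so I'll press again and further.

```bash
python3 -m inch '.025 0 -.012 0 0 0 0;.025 0 -.012 0 0 0 0;.025 0 -.012 0 0 0 0;.025 0 -.01 0 0 0 0;.02 0 0 0 0 0 0;.01 0 0 0 0 0 0;0 0 0 0 0 0 0' | grep -E 'tool_pos|force'
python3 -m inch '.008 0 0 0 0 0 0;0 0 0 0 0 0 0' | grep -E 'tool_pos|force'
python3 -m inch '.008 0 0 0 0 0 0;0 0 0 0 0 0 0' | grep -E 'tool_pos|force'
```

```text
tool_pos: [0.5918, -0.0399, 0.2119]
force: [-7.0, 0.4, 4.7]
finger_force: 3.3
tool_pos: [0.5926, -0.0399, 0.2118]
force: [-7.2, 0.7, 5.4]
finger_force: 3.7
tool_pos: [0.5934, -0.0398, 0.2117]
force: [-6.8, 0.0, 3.5]
finger_force: 3.5
```

```bash
python3 -m inch '.008 0 0 0 0 0 0;0 0 0 0 0 0 0' | grep -E 'tool_pos|force'
python3 -m inch '.008 0 0 0 0 0 0;0 0 0 0 0 0 0' | grep -E 'tool_pos|force'
```

```text
tool_pos: [0.5943, -0.0398, 0.2117]
force: [-6.7, 1.0, 3.6]
finger_force: 3.6
tool_pos: [0.5952, -0.0398, 0.2116]
force: [-7.9, 0.9, 3.4]
finger_force: 3.6
```

```bash
python3 -m inch '.008 0 0 0 0 0 0;0 0 0 0 0 0 0' | grep -E 'tool_pos|force'
python3 -m inch '.008 0 0 0 0 0 0;0 0 0 0 0 0 0' | grep -E 'tool_pos|force'
```

```text
tool_pos: [0.596, -0.0398, 0.2115]
force: [-8.1, 1.2, 4.0]
finger_force: 4.3
tool_pos: [0.5964, -0.0398, 0.2115]
force: [-13.0, 0.8, 8.0]
finger_force: 6.5
```

The force rose to 13 N, which is the stop, so the latch must have let go. Now backing off with it.

```bash
python3 -m inch '-.03 0 .006 0 0 0 0;-.03 0 .007 0 0 0 0;-.03 0 .008 0 0 0 0;-.03 0 .008 0 0 0 0' | grep -E 'tool_pos|force'
python3 -m inch '-.03 0 .009 0 0 0 0;-.03 0 .01 0 0 0 0' | grep -E 'tool_pos|force'
```

```text
tool_pos: [0.582, -0.04, 0.2144]
force: [-6.3, -2.8, -1.8]
finger_force: 3.0
tool_pos: [0.5747, -0.0401, 0.2167]
force: [-6.6, -2.9, -2.0]
finger_force: 3.0
```

```bash
python3 -m inch '-.033 -.0015 .013 0 0 0 0;-.033 -.0015 .013 0 0 0 0;-.032 -.0015 .0155 0 0 0 0;-.032 -.0015 .0155 0 0 0 0;-.0305 -.0015 .0175 0 0 0 0;-.0305 -.0015 .0175 0 0 0 0' | grep -E 'tool_pos|force'
python3 -m inch '-.029 -.001 .019 0 0 0 0;-.029 -.001 .019 0 0 0 0;-.0275 -.001 .021 0 0 0 0;-.0275 -.001 .021 0 0 0 0;-.026 -.001 .0225 0 0 0 0;-.026 -.001 .0225 0 0 0 0' | grep -E 'tool_pos|force'
```

```text
tool_pos: [0.5519, -0.041, 0.2279]
force: [-6.9, -0.4, -1.2]
finger_force: 2.7
tool_pos: [0.5324, -0.0417, 0.2432]
force: [-6.5, 0.4, -0.6]
finger_force: 2.6
```

```bash
python3 -m inch '-.0245 -.001 .0245 0 0 0 0;-.0245 -.001 .0245 0 0 0 0;-.023 -.001 .026 0 0 0 0;-.023 -.001 .026 0 0 0 0;-.021 -.001 .027 0 0 0 0;-.021 -.001 .027 0 0 0 0' | grep -E 'tool_pos|force'
```

```text
tool_pos: [0.5163, -0.0424, 0.2621]
force: [-5.4, -0.4, 0.6]
finger_force: 2.4
```

```bash
python3 -m inch '-.019 -.001 .0285 0 0 0 0;-.019 -.001 .0285 0 0 0 0;-.017 -.001 .0295 0 0 0 0;-.017 -.001 .0295 0 0 0 0;-.0155 0 .0305 0 0 0 0;-.0155 0 .0305 0 0 0 0' | grep -E 'tool_pos|force'
python3 -m inch '-.0145 0 .034 0 0 0 0;-.0145 0 .034 0 0 0 0;-.013 0 .037 0 0 0 0;-.013 0 .037 0 0 0 0' | grep -E 'tool_pos|force'
```

```text
tool_pos: [0.5044, -0.0429, 0.2837]
force: [-5.9, -1.5, 2.7]
finger_force: 2.3
tool_pos: [0.4986, -0.043, 0.3015]
force: [-4.7, -1.1, 2.9]
finger_force: 1.9
```

```bash
python3 -m inch '-.0095 0 .0385 0 0 0 0;-.0095 0 .0385 0 0 0 0;-.0065 0 .039 0 0 0 0;-.0065 0 .039 0 0 0 0' | grep -E 'tool_pos|force'
```

```text
tool_pos: [0.4949, -0.043, 0.3204]
force: [-3.4, -0.9, 4.8]
finger_force: 1.8
```

```bash
python3 -m inch '-.003 0 .035 0 0 0 0;-.003 0 .035 0 0 0 0;0 0 .03 0 0 0 0;0 0 .03 0 0 0 0' | grep -E 'tool_pos|force'
python3 -m inch '0 0 .025 0 0 0 0;0 0 .02 0 0 0 0' | grep -E 'tool_pos|force'
python3 -m inch '0 0 .02 0 0 0 0;0 0 .02 0 0 0 0' | grep -E 'tool_pos|force'
```

```text
tool_pos: [0.4942, -0.043, 0.3358]
force: [-3.6, -0.9, 4.3]
finger_force: 1.8
tool_pos: [0.4942, -0.043, 0.3412]
force: [-1.9, -0.8, 4.0]
finger_force: 1.9
tool_pos: [0.4942, -0.043, 0.3457]
force: [-0.0, -0.3, 0.3]
finger_force: 0.0
```

```bash
python3 -m inch '0 0 .1 0 0 0 85;0 0 .25 0 0 0 85;0 0 .3 0 0 0 85;0 0 .2 0 0 0 85;0 0 0 0 0 0 85;0 0 0 0 0 0 85'
python3 - <<'E'
from h import *
cv2.imwrite("pics/w4.png",snapshot("wrist")[:,:,::-1])
m=camera_model("wrist");np.savez("w4.npz",**m)
E
```

```text
time_s: 14.95
tool_pos: [0.494, -0.043, 0.4483]
orientation: [[0.917, -0.067, 0.394], [-0.071, -0.997, -0.005], [0.394, -0.024, -0.919]]
force: [-0.1, 0.4, -0.9]
opening: 0.0846
finger_force: 0.0
```

View pics/w4.png

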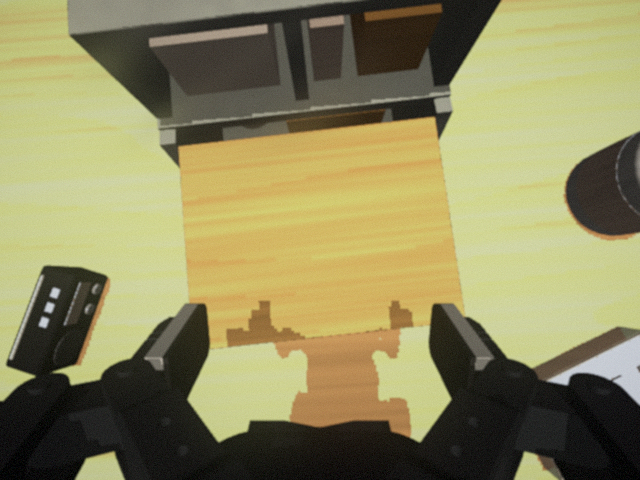

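```bash
python3 - <<'E'
from h import *
P=[ray("wrist",p,.18).round(4) for p in((179,146),(436,118),(213,348),(430,327),(190,320),(460,304))]
print(*P,sep="\n")
E
python3 -m inch '0 0 0 .0024 .0336 0 85;0 0 0 .0024 .0336 0 85;0 0 0 .0024 .0336 0 85;0 0 0 .0024 .0336 0 85;0 0 0 .0024 .0336 0 85;0 0 0 .0024 .0336 0 85;-.04 .27 0 0 0 .066 85;-.04 .27 0 0 0 .066 85;-.04 .27 0 0 0 .066 85;-.04 .27 0 0 0 .066 85;-.04 .27 0 0 0 .066 85;-.04 .27 0 0 0 .066 85;-.04 .27 -.1 0 0 .066 85;-.04 .27 -.1 0 0 .066 85;-.04 .27 -.1 0 0 .066 85;-.04 .27 -.1 0 0 .066 85;-.04 .27 -.1 0 0 .066 85;-.04 .27 -.1 0 0 .066 85;0 0 0 0 0 0 85;0 0 0 0 0 0 85'
python3 - <<'E'
from h import *
cv2.imwrite("pics/w5.png",snapshot("wrist")[:,:,::-1])
E
```

```text
[0.6782 0.0544 0.18  ]
[ 0.6849 -0.1346  0.18  ]
[0.532  0.0345 0.18  ]
[ 0.5366 -0.1155  0.18  ]
[0.5521 0.05   0.18  ]
[ 0.5508 -0.1375  0.18  ]
time_s: 17.0
tool_pos: [0.4358, 0.3459, 0.374]
orientation: [[0.063, 0.998, -0.026], [0.998, -0.063, -0.002], [-0.003, -0.026, -1.0]]
force: [0.7, -0.3, 0.4]
opening: 0.0849
finger_force: 0.0
```

View pics/w5.png

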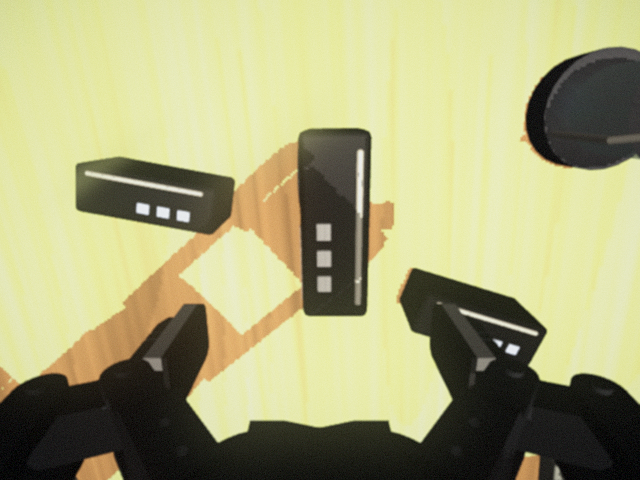

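The radio's top face has corners at about (300,130), (370,130), (367,315) and (303,313). The fingers straddle its line, and the smaller radios and the lantern are to the sides.

Run:
```python
from h import *
P=np.array([ray("wrist",p,.08) for p in((300,131),(370,131),(367,315),(303,313))])
print(P.round(4),P.mean(0))
m=camera_model("wrist");R=cv2.Rodrigues(m["rvec"])[0];print(-R.T@m["tvec"])
g=sense();p=g["tool_pos"]+.155*g["orientation"][:,2];print("grasp pt",p, proj("wrist",[p]))
# smaller radio near the right finger
print(ray("wrist",(412,270),.06),ray("wrist",(400,325),.06))
```

```text
[[0.4204 0.4144 0.08  ]
 [0.4669 0.4115 0.08  ]
 [0.4611 0.2754 0.08  ]
 [0.412  0.2796 0.08  ]] [0.44009529 0.34523032 0.08      ]
[0.43990466 0.41868255 0.34447638]
grasp pt [0.43222235 0.34522307 0.21962801] [[319.40531874 331.35040489]]
[0.49936684 0.30247778 0.06      ] [0.48974035 0.25390609 0.06      ]
```

```bash
python3 -m inch '.025 -.008 0 0 -.013 0 85;0 0 -.176 0 0 0 85;0 0 -.176 0 0 0 85;0 0 -.176 0 0 0 85;0 0 -.176 0 0 0 85;0 0 -.176 0 0 0 85;0 0 -.176 0 0 0 85;0 0 -.176 0 0 0 85;0 0 -.176 0 0 0 85;0 0 0 0 0 0 85;0 0 0 0 0 0 85'
python3 -m inch '0 0 0 0 0 0 30;0 0 0 0 0 0 30;0 0 0 0 0 0 30;0 0 0 0 0 0 30;0 0 0 0 0 0 30;0 0 0 0 0 0 30;0 0 0 0 0 0 30;0 0 0 0 0 0 30' 30
```

```text
time_s: 18.15
tool_pos: [0.4399, 0.3443, 0.2071]
orientation: [[0.065, 0.998, 0.003], [0.998, -0.065, 0.0], [0.001, 0.003, -1.0]]
force: [-0.2, 0.2, -0.2]
opening: 0.0848
finger_force: 0.0
time_s: 18.95
tool_pos: [0.4398, 0.3451, 0.2079]
orientation: [[0.063, 0.998, 0.004], [0.998, -0.063, 0.001], [0.002, 0.004, -1.0]]
force: [-0.9, -1.9, 6.2]
opening: 0.0495
finger_force: 30.6
```

```bash
python3 -m inch '0 0 .05 0 0 0 30;0 0 .15 0 0 0 30;0 0 .3 0 0 0 30;0 0 .3 0 0 0 30;0 0 .3 0 0 0 30;0 0 .3 0 0 0 30;0 0 .3 0 0 0 30;0 0 .2 0 0 0 30;0 0 .1 0 0 0 30;0 0 0 0 0 0 30'
python3 -m inch '.05 -.115 0 0 0 0 30;.1 -.231 0 0 0 .0036 30;.1 -.231 0 0 0 .0036 30;.1 -.231 0 0 0 .0036 30;.1 -.231 0 0 0 .0036 30;.1 -.231 0 0 0 .0036 30;.1 -.231 0 0 0 .0036 30;.1 -.231 0 0 0 .0036 30;.1 -.231 0 0 0 .0036 30;.1 -.231 0 0 0 .0036 30;.1 -.231 0 0 0 .0036 30;.1 -.231 0 0 0 .0036 30;.1 -.231 0 0 0 .0036 30;.1 -.231 0 0 0 .0036 30;.05 -.115 0 0 0 .003 30;0 0 0 0 0 0 30;0 0 0 0 0 0 30'
python3 - <<'E'
from h import *
cv2.imwrite("pics/w6.png",snapshot("wrist")[:,:,::-1])
E
```

```text
time_s: 19.95
tool_pos: [0.4395, 0.3449, 0.4482]
orientation: [[0.064, 0.998, 0.005], [0.998, -0.064, 0.002], [0.003, 0.004, -1.0]]
force: [1.4, -0.4, -2.4]
opening: 0.0496
finger_force: 32.0
time_s: 21.65
tool_pos: [0.607, -0.0432, 0.4454]
orientation: [[-0.035, 0.999, -0.0], [0.999, 0.035, 0.001], [0.001, 0.0, -1.0]]
force: [-0.1, 0.4, -3.1]
opening: 0.0496
finger_force: 32.0
```

View pics/w6.png

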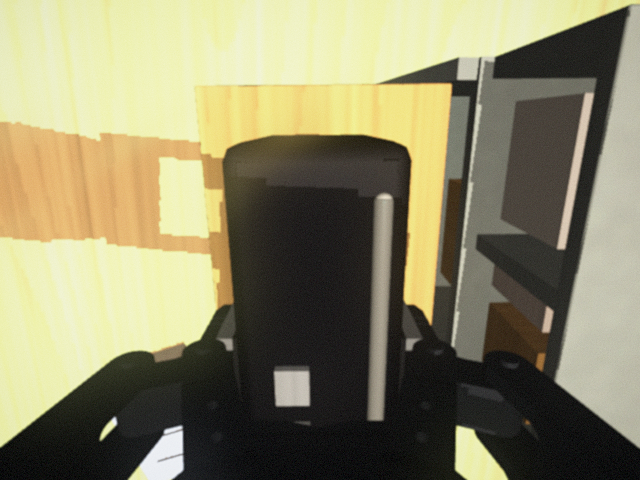

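The radio is held upright above the level flap. The flap's left end runs from (197,86) at the free edge to (451,84) at the hinge. I'll check the centring from this edge.

Run:
```python
from h import *
a=ray("wrist",(197,86),.18);b=ray("wrist",(451,84),.18);print(a,b,(a+b)/2)
print("radio far-top corners",ray("wrist",(226,158),.32),ray("wrist",(409,158),.32))
print("free/hinge edge along", ray("wrist",(217,290),.18),ray("wrist",(436,290),.18))
```

```text
[0.53337251 0.04936147 0.18      ] [0.67952867 0.05568844 0.18      ] [0.60645059 0.05252496 0.18      ]
radio far-top corners [0.58157038 0.02201801 0.32      ] [0.62670004 0.02363387 0.32      ]
free/hinge edge along [ 0.53972176 -0.07835941  0.18      ] [ 0.68684509 -0.07313329  0.18      ]
```

```bash
python3 -m inch '.017 .005 -.06 0 0 0 30;0 0 -.08 0 0 0 30;0 0 -.08 0 0 0 30;0 0 -.08 0 0 0 30;0 0 -.06 0 0 0 30;0 0 -.03 0 0 0 30;0 0 -.02 0 0 0 30;0 0 0 0 0 0 30' | grep -E 'pos|^force'
python3 -m inch '0 0 -.01 0 0 0 30;0 0 -.01 0 0 0 30;0 0 0 0 0 0 30' | grep -E 'pos|^force'
```

```text
tool_pos: [0.6095, -0.0425, 0.3972]
force: [-0.3, 0.0, -1.7]
tool_pos: [0.6095, -0.0425, 0.3951]
force: [-0.5, 0.3, -2.7]
```

```bash
python3 -m inch '0 0 -.01 0 0 0 30;0 0 -.01 0 0 0 30;0 0 -.01 0 0 0 30;0 0 0 0 0 0 30' | grep -E 'pos|^force'
python3 -m inch '0 0 -.008 0 0 0 30;0 0 -.008 0 0 0 30;0 0 0 0 0 0 30' | grep -E 'pos|^force'
```

```text
tool_pos: [0.6095, -0.0425, 0.3912]
force: [-0.5, 0.5, -3.3]
tool_pos: [0.6095, -0.0425, 0.3894]
force: [-0.3, 0.8, -3.5]
```

```bash
python3 -m inch '0 0 -.008 0 0 0 30;0 0 0 0 0 0 30' | grep -E 'pos|^force'
python3 -m inch '0 0 -.006 0 0 0 30;0 0 0 0 0 0 30' | grep -E 'pos|^force'
```

```text
tool_pos: [0.6095, -0.0425, 0.3884]
force: [-0.5, 0.6, -2.0]
tool_pos: [0.6095, -0.0425, 0.388]
force: [-0.5, 0.5, -1.0]
```

The load is passing to the flap. Releasing.

```bash
python3 -m inch '0 0 -.003 0 0 0 30;0 0 0 0 0 0 30' 20 | grep -E 'pos|^force'
python3 -m inch '0 0 0 0 0 0 51;0 0 0 0 0 0 53;0 0 0 0 0 0 56;0 0 0 0 0 0 60;0 0 0 0 0 0 70;0 0 0 0 0 0 80;0 0 0 0 0 0 80;0 0 0 0 0 0 80'
```

```text
tool_pos: [0.6095, -0.0426, 0.3878]
force: [-0.9, -0.5, 2.5]
time_s: 24.9
tool_pos: [0.6095, -0.0425, 0.3875]
orientation: [[-0.036, 0.999, 0.002], [0.999, 0.036, 0.001], [0.001, 0.002, -1.0]]
force: [0.3, -0.4, -0.1]
opening: 0.0798
finger_force: 0.0
```

Released. I'll go straight up and then look.

```bash
python3 -m inch '0 0 .05 0 0 0 80;0 0 .1 0 0 0 80;0 0 .2 0 0 0 80;0 0 .25 0 0 0 80;0 0 .25 0 0 0 80;0 0 .2 0 0 0 80;-.2 0 .1 0 0 0 80;-.25 0 0 0 0 0 80;-.25 0 0 0 0 0 80;-.25 0 0 0 0 0 80;0 0 0 0 0 0 80;0 0 0 0 0 0 80' | grep -E 'time|pos|^force'
python3 - <<'E'
from h import *
t=snapshot("top")[:,:,::-1];s=snapshot("scene")[:,:,::-1]
cv2.imwrite("pics/f.png",np.hstack([cv2.resize(t[90:290,130:480],(400,300)),cv2.resize(s[100:330,120:420],(400,300))]))
E
```

```text
time_s: 26.1
tool_pos: [0.4954, -0.0425, 0.5269]
force: [0.2, 0.7, 1.0]
```

View pics/f.png

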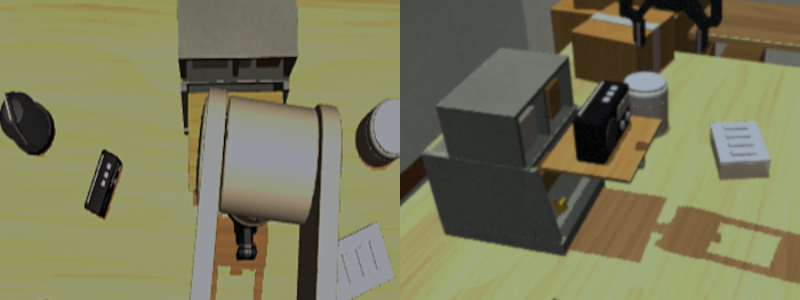

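The radio stands upright in the middle of the level flap, at about (603,130) in the right-hand panel. The robot is clear, and the case, can and lantern are where they were.

```bash
python3 -c "
from plant import *
print(finish_job())"
```

```text
the job is handed in; nothing more can be done
None
```

The job is handed in: the flap was pressed until its latch let go (the first press was too shallow, the second worked) and eased up to level under the fingers, and the radio was left standing upright mid-flap, long side parallel to the hinge, at about 26 s on the clock with the robot clear and the parts case, paint can and lantern where they were.

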